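# Scan for pipes before drilling the bathroom counter

## Task

A hole is to be drilled in the tiled counter at the pencil cross, so check the spot for pipes first: lay the hand scanner (do not drop it) flat on the counter with one long side flush against the front of the tiled pipe boxing and the notch in its nose at the cross. Only then press the spring key on top of its handle right down, with no more than a firm thumb's push (about 2.5 kg at most), and finish while still holding it down, with the scanner staying in its place. Leave the tumbler, the shampoo bottle on the boxing and the tape roll alone.

Things in the scene. Friction and masses are not known exactly. Their poses are not given: they have to be found in the camera images.
- scanner: Loose pipe scanner, 0.4 to 0.65 kg, grey plastic, black sole. Foot: straight-sided block 190 mm long (its x, nose at +x), 86 mm wide (long sides at y = -43 and +43 mm), 38 mm high, display on it up to 45 mm. A D handle stands on its centre line, top 104 mm above the sole. Origin: centre of the sole, on the counter when flat; z up.
- scanner_grip (a point): Middle of the handle bar, at x = -36, y = 0, 91 mm above the scanner's sole. The bar is level, runs along the scanner's x from -89 to +41 mm, is 34 mm wide (y), 78 to 104 mm above the sole, and free underneath from x = -65 to +15 mm, where 32 mm wide pillars carry it.
- scanner_notch (a point): Notch in the middle of the scanner's nose edge, at sole level, 95 mm ahead of its origin (x = +95, y = 0); 10 mm wide, 8 mm deep.
- key_top (a point): Centre of the top of the spring key: black rubber, 24 mm (x) by 22 mm (y), on the handle's front end, at x = +22, y = 0 and 113 mm above the sole when up. It stands 7 mm proud of its bezel, 9 mm above the handle's top, and is pressed straight down.
- scan_key (a joint): Travel of the key in m: 0 up, 0.005 fully down. It begins to move at about 3 N, is fully down at about 6 N and springs back when let go.
- boxing: Tiled pipe boxing fixed on the counter, 620 mm long (its x), 130 mm deep, 65 mm high, cream with border tiles on its front. Origin: middle of the foot of its front face. The face is upright, in this frame's plane y = 0, and looks to +y; the boxing lies behind it (y = 0 to -130 mm). With the scanner flush the scanner's origin is at y = +43 mm.
- mark: Drill mark: a pencil cross on a flat 50 mm square of masking tape stuck to the counter, fixed. Origin: the crossing point, on the counter, 43 mm in front of the boxing's front face (half the scanner's width).
- tumbler: White ceramic tooth tumbler, 72 mm across, 95 mm tall, loose; a bystander. Origin: centre of its underside.
- shampoo: Red shampoo bottle with black cap, 60 mm across, 190 mm tall, standing loose on top of the boxing near its +x end, 90 mm behind the front face; a bystander. Origin: centre of its underside.
- tape_roll: Roll of masking tape lying flat, 104 mm across, 25 mm high, loose; a bystander. Origin: centre of its underside.

How it is judged:
By the outcome, as a careful person would: the job done as asked, in the order asked, and still so for the second after the job is handed in, while the arm keeps its last pose, push and grip.
It also fails if it takes over 48 s, if anything falls off the work surface, if the arm or the gripper's body presses on something with over 40 N, if the wrist force passes 120 N, or if a joint passes its speed limit or range.

## Robot

A 6-joint arm with a two-finger parallel gripper is mounted at the origin on the work surface. World frame = base frame: x ahead of the robot, y to its left, z up, the work surface at z = 0. Lengths are in mm, angles in rad, forces in N, time in s.
With the tool pointing down it reaches from about 275 to 750 mm from the base axis. Payload 10.2 kg.
Tool frame: the origin (TCP) lies at the very end of the fingers, on their centre line; the grasp point (between the pads) lies 19 mm behind it; z points along the fingers, y is the line along which they close (so a half turn about z gives the same grasp; the last joint's range is limited). The gripper opens to 85 mm and grips with 20 to 120 N. Pads are 22 mm wide; open, the fingers measure 114 mm over their backs; the gripper's body (76 mm by 85 mm) begins 54 mm behind the grasp point. The pads swing forward as they close: fully open they stand 13 mm farther back than shut.
Start: joints at [1.069, 0.313, 1.498, -0, 1.331, -0.223], TCP at [144.494, 504.73, 231.294] pointing down, gripper open.
Joint ranges: [-2.94, 2.94], [-0.97, 2.17], [0.19, 2.56], [-1.23, 4.37], [0.02, 3.11], [-2.88, 2.88]. Speed limits (rad/s): [2.39, 2.39, 3.01, 3.14, 3.14, 3.14].

## Interface

Orientations are given as a unit quaternion [w, x, y, z].
In Python, from rig import * gives the robot as it stands. The module is installed in compiled form; this text tells all that it offers.
- The arm moves only by the shell command python3 -m crank 'ROWS' [FORCE]. ROWS is JSON, a list that holds one entry, the list of rows, each a list of 7 numbers: the shift along the tool's x, y, z in units of 25 mm (1.0 is 25 mm), then the turn, a rotation vector about the tool's x, y, z in units of 8 degrees (1.0 is 8 degrees), then the finger opening in mm, from 0 to 85.4. A call has exactly 8 rows; each row shifts and turns the commanded pose from where the row before left it, along the tool's axes as they then stand; what a row does not reach is not made up. A row lasts 1/10 s, in which the tool goes at most 50 mm and 8.59 degrees, less where a joint would pass 70% of its speed; a pose out of reach is approached as far as the arm can. A call is refused whole if a number of a shift passes 1 or a number of a turn 1, either way. A call with a gripper value outside its range is refused whole. The fingers move at their own pace and stop on an object; FORCE is the grip in N (left out, the last holds). Time passes only in rows, so rows that do not move let the fingers close, or fill a call up. It gives the time, the measured TCP pose, the force, the opening and the grip force at its end, in the units of the state.
- sense(): the state, without advancing time (a new reading comes with each control period).
- capture(name): name is "scene" or "top" or "wrist"; returns the picture (480x640x3 uint8, blue, green, red); there is no depth.
- camera_model(name): a dict with "fx", "fy", "cx", "cy" (pixels), "k1" (the pictures are not rectified: a ray, as slopes to the right and down, at radius r is drawn at 1 + k1 r^2 times it, then the intrinsics apply), "world_from_camera" (4x4, takes a point from camera to world coordinates); the wrist camera has in their place "T_tool_cam" (4x4, takes a point from camera to tool coordinates, whose origin is the TCP and whose axes are the flange's). Camera axes: x right, y up, looking along -z (the intrinsics and any distortion apply to the point x, -y, -z); pixel columns grow to the right and rows downward; lengths in mm; the calibration is good to about 2 mm. A picture is of the moment at which its call begins: read the wrist's pose just before it. camera_model takes no time and is no camera call.
- finish_job(): hands the job in; it is judged then, once.
The state is a dict: "time_s": time; "joints": joint angles; "dq": joint speeds; "tau": joint torques, N m; "eef_pos": TCP position; "ee_rot": TCP orientation; "force": force on the tool from outside, world axes, zero at the start; "wrist_torque": the same for the moment, N m; "grip_width": opening from 0.0 (shut) to 1.0 (fully open); "grip_force": force on a finger pad.
Only numpy, scipy, OpenCV 4.12 (cv2) and the standard library are available. Lean on these libraries where they do the work, as an engineer would, in place of code of your own. Each camera call takes 0.05 s, during which the arm holds its last target. There are 200 camera calls.

## Working session

There is one attempt and no reset: what is moved stays moved. The work goes in short steps, Python scripts to look and compute and a shell command to move; the robot and the scene stay as the last step left them, time stands still between calls to the robot, and variables do not carry over. Pictures are saved under pics/ and viewed, at most 10 in all, crops included, and the job is handed in when it is done.

```bash
mkdir -p pics; python3 - <<'E'
from rig import *
import cv2,json
s=sense();print(s)
for n in("scene","top","wrist"):
    cv2.imwrite(f"pics/{n}0.png",capture(n)); print(n,camera_model(n))
E
```

```text
{'time_s': 0.0, 'joints': array([ 1.06858443e+00,  3.13445745e-01,  1.49847775e+00,  3.67597449e-05,
        1.33100606e+00, -2.23409429e-01]), 'dq': array([ 0.00137261,  0.00070386,  0.00077702, -0.00030157, -0.00018143,
        0.00147657]), 'tau': array([ 1.61609451e-04, -4.12264323e+01, -2.59741366e+01, -1.93275609e-04,
        4.16273688e-03,  5.03389219e-05]), 'eef_pos': array([144.35560284, 504.48088232, 230.72195018]), 'ee_rot': array([-2.53925509e-04,  1.38954486e-01,  9.90298543e-01, -6.18604114e-04]), 'force': array([-0.18661997, -0.18821596, -0.25600551]), 'wrist_torque': array([-0.01212262,  0.00394936, -0.0065722 ]), 'grip_force': 0.0, 'grip_width': 0.9963775240601244}
scene {'fx': 441.1736953901554, 'fy': 441.1736953901554, 'cx': 317.5520776213447, 'cy': 237.78003099436026, 'k1': -0.02768092416131726, 'world_from_camera': array([[ 6.59622480e-01, -4.74037394e-01,  5.83255290e-01,
         1.21643214e+03],
       [ 7.51380112e-01,  4.34553652e-01, -4.96579350e-01,
        -5.10788844e+02],
       [-1.80585355e-02,  7.65801328e-01,  6.42823627e-01,
         8.25674887e+0
[... 382 characters left out ...]
88e-03,
         5.15041094e+01],
       [-5.37292056e-03,  1.16807114e-01,  9.93140086e-01,
         1.07293421e+03],
       [ 0.00000000e+00,  0.00000000e+00,  0.00000000e+00,
         1.00000000e+00]])}
wrist {'fx': 330.77922076317236, 'fy': 330.77922076317236, 'cx': 312.41274092810465, 'cy': 242.25044647217683, 'k1': -0.05868168553312188, 'T_tool_cam': array([[-3.62975029e-05,  9.48121174e-01,  3.17909166e-01,
         8.11498559e+01],
       [ 9.99999887e-01, -1.16473191e-04,  4.61541261e-04,
        -7.50012777e-01],
       [ 4.74624937e-04,  3.17909146e-01, -9.48121063e-01,
        -1.41518921e+02],
       [ 0.00000000e+00,  0.00000000e+00,  0.00000000e+00,
         1.00000000e+00]])}
```

View pics/scene0.png

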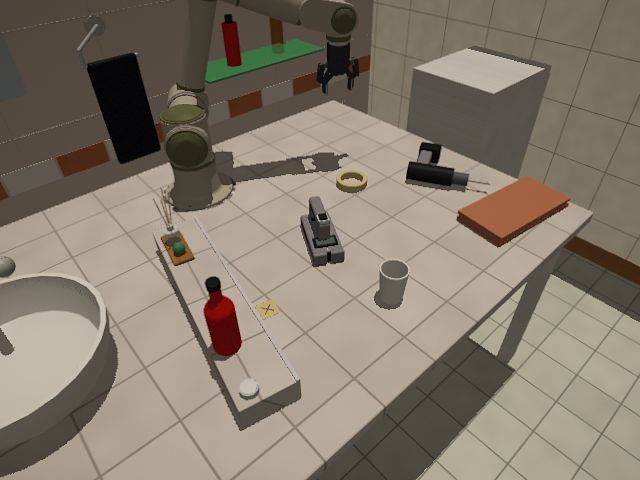

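View pics/top0.png

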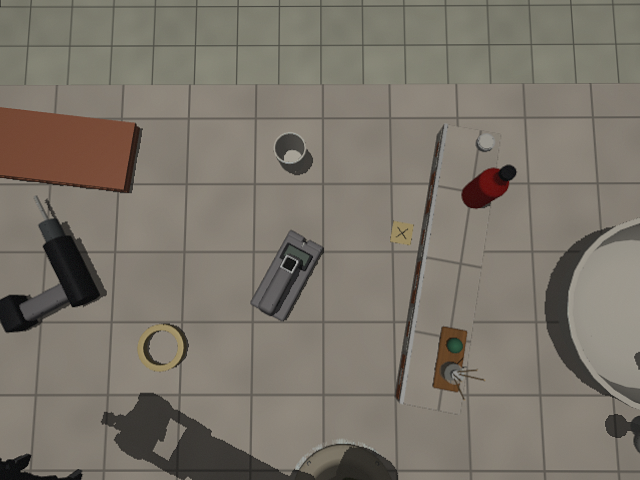

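Scene: scanner at (320,235), mark (267,309), and the boxing running down-right beside it. Top: scanner at about (287,275), nose up toward (305,238), mark at (402,233). The foot of the boxing's front runs from about (437,130) to (402,400).

```bash
cat > h.py <<'E'
import numpy as np,cv2
from scipy.spatial.transform import Rotation as R
from rig import *
def Rt(s):
    q=s["ee_rot"]; return R.from_quat([q[1],q[2],q[3],q[0]]).as_matrix()
def model(n,s=None):
    m=camera_model(n)
    if n!="wrist": T=m["world_from_camera"]
    else:
        W=np.eye(4);W[:3,:3]=Rt(s);W[:3,3]=s["eef_pos"];T=W@m["T_tool_cam"]
    K=np.array([[m["fx"],0,m["cx"]],[0,m["fy"],m["cy"]],[0,0,1]])
    return K,np.array([m["k1"],0,0,0.]),T
def cast(M,px,z):
    K,d,T=M
    u=cv2.undistortPoints(np.array(px,float).reshape(-1,1,2),K,d).reshape(-1,2)
    v=np.c_[u[:,0],-u[:,1],-np.ones(len(u))]@T[:3,:3].T
    o=T[:3,3]; t=(z-o[2])/v[:,2]
    return o+v*t[:,None]
def proj(M,P):
    K,d,T=M
    c=(np.array(P,float).reshape(-1,3)-T[:3,3])@T[:3,:3]
    c=c*[1,-1,-1]
    return cv2.projectPoints(c,np.zeros(3),np.zeros(3),K,d)[0].reshape(-1,2)
def togo(s,p,xdir=None):
    "shift to world point p in tool units (25mm)"
    return Rt(s).T@(np.array(p)-s["eef_pos"])/25
E
python3 - <<'E'
from h import *
M=model("top")
print("mark",cast(M,[(402,233)],0))
print("box top front edge",cast(M,[(442,126),(404,402)],65)) 
print("scanner foot corners",cast(M,[(291,231),(323,246),(285,320),(251,304)],38))
print("tumbler",cast(M,[(292,157)],0),"tape",cast(M,[(163,348)],25))
s=sense();print(Rt(s))
E
```

```text
mark [[ 583.93721302 -141.88267128    0.        ]]
box top front edge [[ 817.45175567 -225.21799727   65.        ]
 [ 215.43446992 -126.5242678    65.        ]]
scanner foot corners [[583.0204229  114.88296997  38.        ]
 [548.89440944  42.78720854  38.        ]
 [384.59647816 126.84349602  38.        ]
 [419.627882   202.43577451  38.        ]]
tumbler [[767.13696079 115.95015244   0.        ]] tape [[322.77420207 398.01969263  25.        ]]
[[-9.61378873e-01  2.75228017e-01 -4.48543116e-04]
 [ 2.75228309e-01  9.61378531e-01 -8.36078685e-04]
 [ 2.01107443e-04 -9.27240147e-04 -9.99999550e-01]]
```

```bash
python3 -m crank '[[[-0.5,-0.34,0,0,0,0,70],[-1,-0.68,0,0,0,0,70],[-1,-0.68,0,0,0,0,70],[-1,-0.68,0,0,0,0,70],[-1,-0.68,0,0,0,0,70],[-1,-0.68,0,0,0,0,70],[-1,-0.68,0,0,0,0,70],[-1,-0.68,0,0,0,0,70]]]' 80
python3 -m crank '[[[-1,-0.68,0,0,0,0,70],[-1,-0.68,0,0,0,0,70],[-1,-0.68,0,0,0,0,70],[-1,-0.68,0,0,0,0,70],[-1,-0.68,0,0,0,0,70],[-1,-0.68,0,0,0,0,70],[-1,-0.68,0,0,0,0,70],[-1,-0.68,0,0,0,0,70]]]'
python3 -m crank '[[[-1,-0.68,0,0,0,0,70],[-0.2,0,0,0,0,0.4,70],[0,0,0,0,0,0.5,70],[0,0,0,0,0,0.5,70],[0,0,0,0,0,0,70],[0,0,0,0,0,0,70],[0,0,0,0,0,0,70],[0,0,0,0,0,0,70]]]'
python3 - <<'E'
from h import *
s=sense();im=capture("wrist");cv2.imwrite("pics/w1.png",im);np.save("s1.npy",s,allow_pickle=True)
print(s["time_s"],s["eef_pos"],Rt(s)[:,0])
E
```

```text
time_s: 0.95
eef_pos: [290.4, 328.8, 231.3]
ee_rot: [0.0, 0.139, 0.99, -0.0]
force: [1.4, 0.4, -0.6]
grip_width: 0.818
grip_force: 0.0
time_s: 1.75
eef_pos: [444.9, 142.9, 231.2]
ee_rot: [-0.0, 0.139, 0.99, -0.0]
force: [0.5, 0.8, 0.9]
grip_width: 0.816
grip_force: 0.0
time_s: 2.55
eef_pos: [468.6, 120.1, 231.3]
ee_rot: [0.0, 0.234, 0.972, -0.0]
force: [-0.7, 0.8, 0.4]
grip_width: 0.821
grip_force: 0.0
2.55 [468.61602336 120.08869792 231.3326588 ] [-8.90023627e-01  4.55914398e-01 -7.03344210e-05]
```

View pics/w1.png

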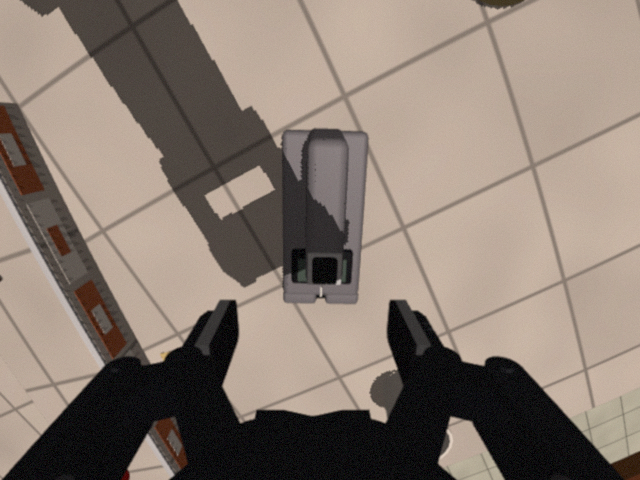

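Wrist view: scanner foot corners at about (284,131), (368,133), (283,302) and (357,303). The notch is at (321,293), the key at (324,270), and the boxing face is to the left.

```bash
python3 - <<'E'
from h import *
s=np.load("s1.npy",allow_pickle=True).item();M=model("wrist",s)
c=cast(M,[(284,131),(368,133),(283,302),(357,303)],38)
print(c.round(1),np.linalg.norm(c[0]-c[1]),np.linalg.norm(c[2]-c[3]),np.linalg.norm(c[0]-c[2]),np.linalg.norm(c[1]-c[3]))
print(cast(M,[(321,295)],38),"key",cast(M,[(324,270)],113))
b=cast(M,[(306,133),(347,135)],100);print("bar rear",b.round(1))
ctr=c.mean(0);d=(c[2]+c[3]-c[0]-c[1])/2;yaw=np.degrees(np.arctan2(d[1],d[0]));print("ctr",ctr,"yaw",yaw)
u=d/np.linalg.norm(d)
x=Rt(s)[:,0];print("tool yaw",np.degrees(np.arctan2(-x[1],-x[0])))
g=ctr-u*15; g[2]=72
print("grip",g,"shift units",togo(s,g), "key pred",ctr+22*u)
Mt=model("top");print("proj top",proj(Mt,c))
E
```

```text
[[382.8 132.4  38. ]
 [421.4 203.9  38. ]
 [544.8  42.6  38. ]
 [584.4 117.1  38. ]] 81.28375947959525 84.42458882097988 185.2417113160575 184.75124448898302
[[556.50550239  85.10199817  38.        ]] key [[500.47636323 114.0414051  113.        ]]
bar rear [[394.5 151.5 100. ]
 [410.6 179.7 100. ]]
ctr [483.33006909 123.98107215  38.        ] yaw -28.520930758629007
tool yaw -27.123783704576848
grip [470.15042794 131.1432687   72.        ] shift units [0.14741953 0.4215276  6.37329652] key pred [502.66020943 113.47651722  38.        ]
proj top [[282.48418729 320.84090001]
 [250.34565923 303.21408827]
 [323.10794045 247.82386949]
 [290.0294557  230.38288189]]
```

```bash
python3 -m crank '[[[0.15,0.42,0.5,0,0,0.17,70],[0,0,1,0,0,0,70],[0,0,1,0,0,0,70],[0,0,1,0,0,0,70],[0,0,1,0,0,0,70],[0,0,1,0,0,0,70],[0,0,0.6,0,0,0,70],[0,0,0.35,0,0,0,70]]]'
python3 -m crank '[[[0,0,0,0,0,0,70],[0,0,0,0,0,0,50],[0,0,0,0,0,0,40],[0,0,0,0,0,0,25],[0,0,0,0,0,0,20],[0,0,0,0,0,0,20],[0,0,0,0,0,0,20],[0,0,0,0,0,0,20]]]' 80
```

```text
time_s: 3.4
eef_pos: [469.7, 131.2, 68.9]
ee_rot: [-0.001, 0.246, 0.969, -0.0]
force: [0.7, 0.3, 0.4]
grip_width: 0.824
grip_force: 0.0
time_s: 4.2
eef_pos: [470.8, 131.4, 71.1]
ee_rot: [0.001, 0.246, 0.969, 0.0]
force: [-0.5, 1.3, 5.9]
grip_width: 0.384
grip_force: 80.6
```

```bash
python3 -m crank '[[[0,0,-0.2,0,0,0,20],[0,0,-0.5,0,0,0,20],[0,0,-0.7,0,0,0,20],[0,0,-0.6,0,0,0,20],[0,0,-0.3,0,0,0,20],[0,0,0,0,0,0,20],[0,0,0,0,0,0,20],[0,0,0,0,0,0,20]]]'
python3 - <<'E'
from h import *
s=sense();im=capture("wrist");cv2.imwrite("pics/w2.png",im);np.save("s2.npy",s,allow_pickle=True)
t=capture("top");cv2.imwrite("pics/top2.png",t)
print(s["force"],s["wrist_torque"],s["eef_pos"])
a=cv2.resize(cv2.imread("pics/top0.png")[100:420,380:520],None,fx=1,fy=1)
M=cv2.imread("pics/top0.png")
a=cv2.resize(M[110:270,380:500],None,fx=3.5,fy=3.5,interpolation=cv2.INTER_CUBIC)
b=cv2.resize(M[270:430,380:500],None,fx=3.5,fy=3.5,interpolation=cv2.INTER_CUBIC)
c=np.hstack([a,b]);print(c.shape)
cv2.imwrite("pics/c1.png",c[:,:800])
E
```

```text
time_s: 5.0
eef_pos: [469.6, 131.2, 126.7]
ee_rot: [-0.001, 0.246, 0.969, -0.0]
force: [-0.4, -0.3, -4.8]
grip_width: 0.385
grip_force: 80.3
[-0.36728324 -0.25785986 -4.80882147] [0.04896073 0.01617656 0.01972833] [469.63669023 131.19288006 126.69555279]
(560, 840, 3)
```

View pics/w2.png

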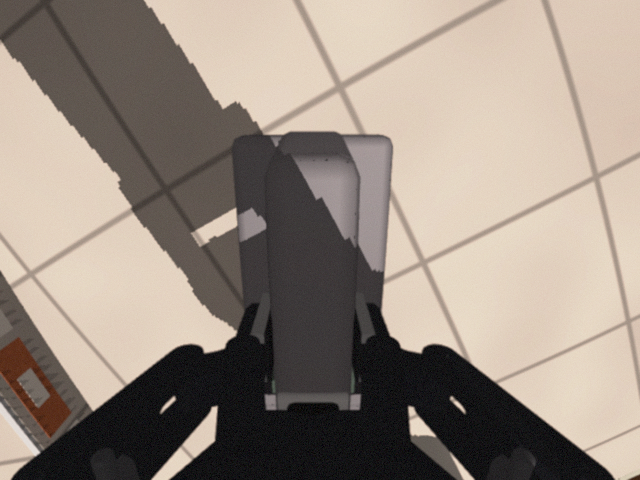

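View pics/c1.png

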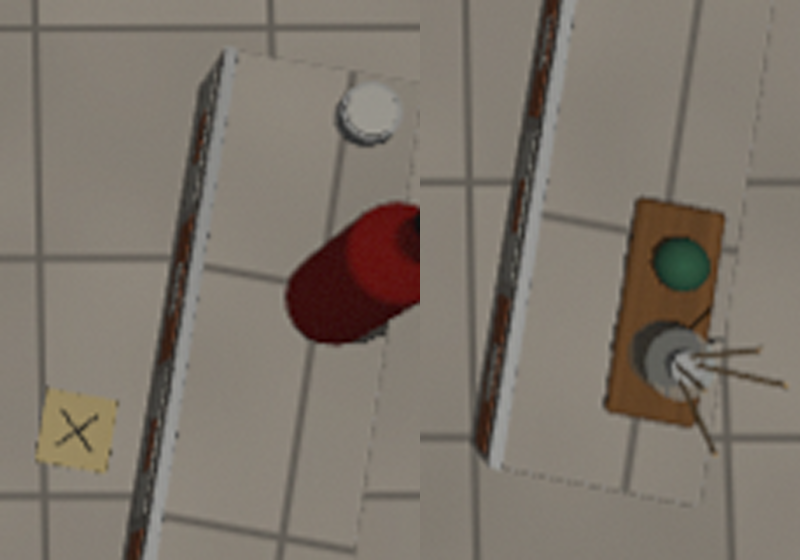

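Wrist: the held scanner is level and square to the fingers. Top crop: the cross is at pixel (402.3,232.9). The boxing's top front edge runs from about (443.4,125) to (398.9,402), with the foot line just left of it.

```bash
python3 - <<'E'
from h import *
M=model("top");im=cv2.imread("pics/top0.png").astype(int)
# edge (dark face -> light trim) and foot (floor -> dark face) along rows, subpixel by gradient
g=cv2.GaussianBlur(im.sum(2).astype(np.float32),(3,3),0)
E=[];F=[]
for r in range(145,390,3):
    x0=443.4+(r-125)*(398.9-443.4)/277
    xs=np.arange(int(x0)-14,int(x0)+8); d=np.diff(g[r,xs])
    i=np.argmax(d); E.append((xs[i]+.5,r))
    j=np.argmin(d[:i]); F.append((xs[j]+.5,r))
for nm,P,z in(("topedge",E,65),("foot",F,0)):
    Q=cast(M,P,z)[:,:2]
    p=np.polyfit(Q[:,0],Q[:,1],1)
    for _ in range(4):
        res=Q[:,1]-np.polyval(p,Q[:,0]);k=abs(res)<max(1,1.5*np.median(abs(res)));p=np.polyfit(Q[k,0],Q[k,1],1)
    m=cast(M,[(402.3,232.9)],0)[0]
    print(nm,"yaw",np.degrees(np.arctan(p[0])),k.sum(),"y at x=475,584",np.polyval(p,[475,584]),"mark dist",(m[1]-np.polyval(p,m[0]))*np.cos(np.arctan(p[0])),m)
E
```

```text
topedge yaw -10.595332307424735 75 y at x=475,584 [-164.92885333 -185.31845815] mark dist 42.034879657973974 [ 584.17234491 -142.58670556    0.        ]
foot yaw -10.596026154324349 68 y at x=475,584 [-164.17953813 -184.57050912] mark dist 41.299591475564256 [ 584.17234491 -142.58670556    0.        ]
```

```bash
python3 -m crank '[[[-0.12,-0.2,0,0,0,0,20],[-0.24,-0.4,0,0,0,0,20],[-0.48,-0.8,0,0,0,0,20],[-0.48,-0.82,0,0,0,0,20],[-0.48,-0.82,0,0,0,0,20],[-0.48,-0.8,0,0,0,0,20],[-0.48,-0.8,0,0,0,0,20],[-0.48,-0.8,0,0,0,0,20]]]'
python3 -m crank '[[[-0.48,-0.8,0,0,0,0,20],[-0.48,-0.8,0,0,0,0,20],[-0.36,-0.6,0,0,0,-0.24,20],[-0.22,-0.38,0,0,0,-0.5,20],[-0.1,-0.2,0,0,0,-0.5,20],[0,0,0,0,0,-0.5,20],[0,0,0,0,0,-0.3,20],[0,0,0,0,0,-0.2,20]]]'
python3 - <<'E'
from h import *
capture("top");capture("top")
s=sense();im=capture("top");cv2.imwrite("pics/top3.png",im);w=capture("wrist");cv2.imwrite("pics/w3.png",w)
print(s["force"],s["wrist_torque"],s["eef_pos"]);x=-Rt(s)[:,0];print(np.degrees(np.arctan2(x[1],x[0])),x,Rt(s)[:,2])
np.save("s3.npy",s,allow_pickle=True)
cv2.imwrite("pics/c3.png",np.hstack([cv2.resize(im[180:380,340:480],None,fx=2.8,fy=2.8),cv2.resize(w,None,fx=.6,fy=.6)[:1]*0]) if 0 else w)
E
```

```text
time_s: 5.9
eef_pos: [476.1, -28.8, 127.5]
ee_rot: [-0.0, 0.247, 0.969, -0.0]
force: [1.5, -0.3, -4.9]
grip_width: 0.391
grip_force: 80.4
time_s: 6.7
eef_pos: [479.8, -108.4, 127.5]
ee_rot: [-0.0, 0.092, 0.996, -0.0]
force: [0.1, -0.2, -5.9]
grip_width: 0.388
grip_force: 80.9
[ 0.73941099  1.0755244  -3.86104988] [ 0.04448316  0.06104658 -0.03602031] [ 479.8936556  -108.07287498  127.52628935]
-10.63049442817611 [ 9.82837303e-01 -1.84474470e-01 -7.76385175e-05] [-9.23037063e-05 -7.09095885e-05 -9.99999993e-01]
```

View pics/w3.png

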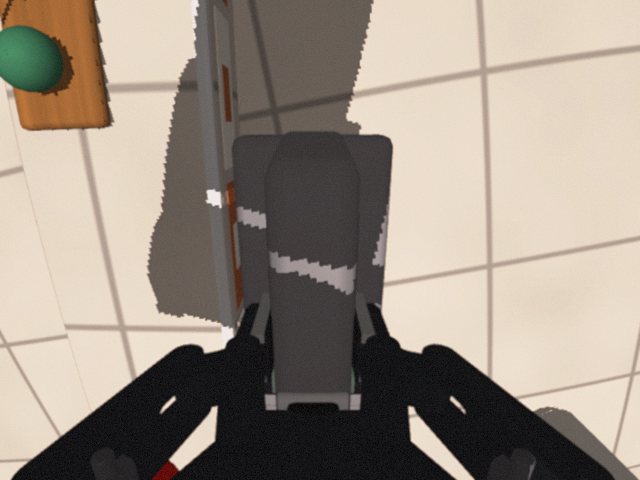

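The scanner is parallel to the boxing face, which runs along x≈225–240 px on the left, with a small gap. Lowering now.

```bash
python3 -m crank '[[[0.04,0,0.3,0,0,0,20],[0,0,0.6,0,0,0,20],[0,0,0.6,0,0,0,20],[0,0,0.4,0,0,0,20],[0,0,0.25,0,0,0,20],[0,-0.2,0,0,0,0,20],[0,-0.2,0,0,0,0,20],[0,0,0,0,0,0,20]]]'
python3 -m crank '[[[0,-0.04,0,0,0,0,20],[0,-0.04,0,0,0,0,20],[0,-0.04,0,0,0,0,20],[0,0,0,0,0,0,20],[0,0,0,0,0,0,20],[0,0,0,0,0,0,20],[0,0,0,0,0,0,20],[0,0,0,0,0,0,20]]]'
python3 - <<'E'
from h import *
f=[]
for i in range(3):
    im=capture("scene"); f.append(sense()["force"])
s=sense();print(np.mean(f,0),s["eef_pos"],s["wrist_torque"])
t=capture("top")
cv2.imwrite("pics/top4.png",t);cv2.imwrite("pics/scene4.png",im);np.save("s4.npy",s,allow_pickle=True)
a=cv2.resize(im[190:370,180:350],None,fx=3,fy=3,interpolation=cv2.INTER_CUBIC)
b=cv2.resize(t[200:380,360:440],None,fx=3,fy=3,interpolation=cv2.INTER_CUBIC)
cv2.imwrite("pics/c4.png",np.hstack([a,b]))
E
```

```text
time_s: 7.7
eef_pos: [477.6, -118.1, 74.4]
ee_rot: [0.001, 0.093, 0.996, -0.0]
force: [0.7, 0.2, -4.5]
grip_width: 0.392
grip_force: 81.0
time_s: 8.5
eef_pos: [476.7, -120.1, 73.8]
ee_rot: [-0.0, 0.092, 0.996, -0.0]
force: [-0.7, 1.0, -4.7]
grip_width: 0.386
grip_force: 81.0
[ 0.02537789 -0.1757159  -4.78844999] [ 476.72174043 -120.13885824   73.79673396] [-0.03984956  0.10283244  0.01716561]
```

View pics/c4.png

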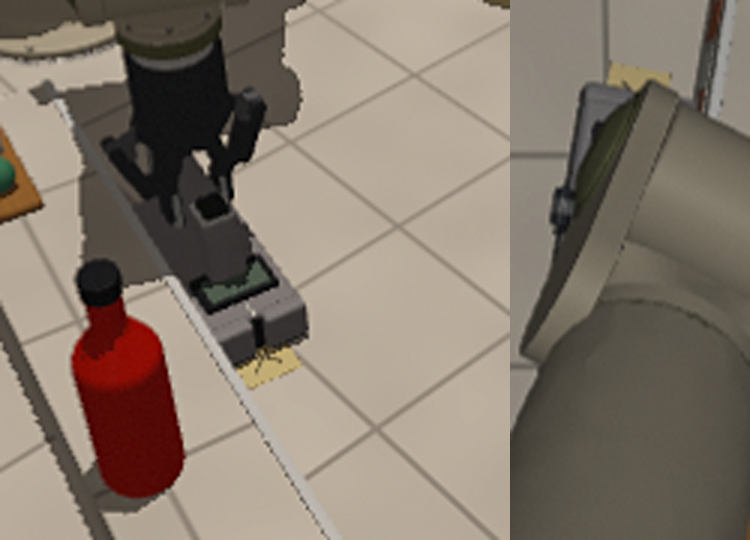

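The scene crop shows the notch just short of the cross, with the scanner still hovering about 4 mm up and about 2–3 mm off the face. Setting it down.

```bash
python3 -m crank '[[[0,0,0.03,0,0,0,20],[0,0,0.03,0,0,0,20],[0,0,0.03,0,0,0,20],[0,0,0.03,0,0,0,20],[0,0,0,0,0,0,20],[0,0,0,0,0,0,20],[0,0,0,0,0,0,20],[0,0,0,0,0,0,20]]]'
python3 -m crank '[[[0,-0.04,0,0,0,0,20],[0,-0.04,0,0,0,0,20],[0,-0.02,0,0,0,0,20],[0,0,0,0,0,0,20],[0,0,0,0,0,0,20],[0,0,0,0,0,0,20],[0,0,0,0,0,0,20],[0,0,0,0,0,0,20]]]'
python3 - <<'E'
from h import *
f=[];m=[]
for i in range(4):
    im=capture("scene"); q=sense();f.append(q["force"]);m.append(q["wrist_torque"])
s=sense();print(np.mean(f,0),np.mean(m,0),s["eef_pos"])
cv2.imwrite("pics/scene5.png",im)
E
```

```text
time_s: 9.5
eef_pos: [476.7, -120.2, 71.1]
ee_rot: [0.0, 0.092, 0.996, -0.0]
force: [-4.7, 1.8, 4.1]
grip_width: 0.386
grip_force: 81.9
time_s: 10.3
eef_pos: [476.9, -121.4, 71.2]
ee_rot: [0.001, 0.093, 0.996, 0.001]
force: [0.1, 9.5, 6.5]
grip_width: 0.384
grip_force: 82.4
[0.28426755 9.68669909 5.95342175] [ 1.76696928 -0.16827855 -0.33254507] [ 476.92624987 -121.46223364   71.18821345]
```

```bash
python3 - <<'E'
from h import *
im=cv2.imread("pics/scene5.png");M=model("scene")
# current pose estimate: project expected notch and cross
print("mark proj",proj(M,[584.2,-142.6,0]),"mark+-10 along u",proj(M,[[594,-144.4,0],[574.4,-140.8,0]]))
cv2.imwrite("pics/c5.png",cv2.resize(im[250:330,220:320],None,fx=7,fy=7,interpolation=cv2.INTER_CUBIC))
im0=cv2.imread("pics/scene0.png")
cv2.imwrite("pics/c5.png",np.vstack([cv2.resize(i[270:325,220:320],None,fx=5,fy=5,interpolation=cv2.INTER_CUBIC) for i in(im0,im)]))
E
```

```text
mark proj [[266.46293091 308.05867617]] mark+-10 along u [[268.24459673 310.71198825]
 [264.70294451 305.43723038]]
```

View pics/c5.png

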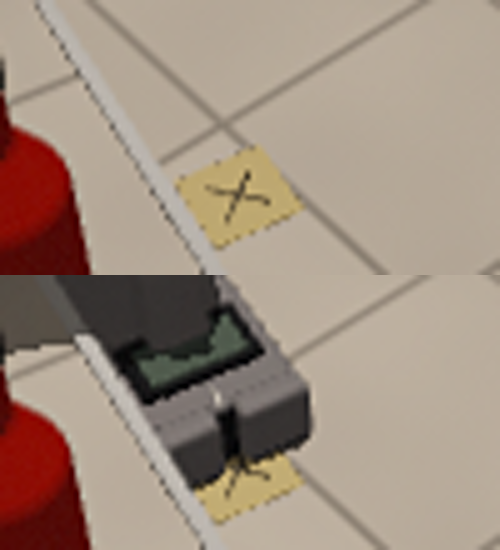

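Top half: the cross is at crop (240,194). Bottom half: the notch's front edge almost coincides with the same spot (240,469). I'll measure the residual numerically from the tape mask.

```bash
cat > m.py <<'E'
import sys
from h import *
M=model("scene");y=np.radians(-10.6);u=np.array([np.cos(y),np.sin(y)]);n=np.array([-u[1],u[0]])
def tape(f):
    b=cv2.cvtColor(cv2.imread(f),cv2.COLOR_BGR2HSV).astype(int)
    bgr=cv2.imread(f).astype(int)
    m=(bgr[...,2]-bgr[...,0]>45)&(b[...,0]>14)&(b[...,0]<35)
    m[:280]=0;m[325:]=0;m[:,:245]=0;m[:,290:]=0
    return m
a=tape("pics/scene0.png").astype(np.uint8)
h=cv2.convexHull(np.argwhere(a)[:,::-1].astype(np.int32))
r=cv2.minAreaRect(h)[0]
P=cast(M,np.argwhere(a)[:,::-1],0)[:,:2]
hull=cast(M,h.reshape(-1,2),0)[:,:2]
q=np.c_[hull@u,hull@n];c=(q.max(0)+q.min(0))/2;print("tape size",np.ptp(q,axis=0),"centre",c[0]*u+c[1]*n)
g=cv2.cvtColor(cv2.imread("pics/scene0.png"),cv2.COLOR_BGR2GRAY)
cx=cast(M,[(220+240/5-.4,270+194/5-.4)],0)[0,:2];print("cross by eye",cx)
for f in sys.argv[1:]:
    t=tape(f);Q=cast(M,np.argwhere(t)[:,::-1],0)[:,:2]-cx
    s=Q@u;w=Q@n
    for lo in range(-24,24,4):
        k=(w>=lo)&(w<lo+4)
        if k.any():print(f,lo,"visible from x'=",s[k].min().round(1))
E
python3 m.py pics/scene5.png
```

```text
tape size [50.22147173 49.15017294] centre [ 587.35718819 -142.46438232]
cross by eye [ 586.96635101 -141.17374831]
pics/scene5.png -24 visible from x'= 3.6
pics/scene5.png -20 visible from x'= 2.0
pics/scene5.png -16 visible from x'= 1.6
pics/scene5.png -12 visible from x'= 0.0
pics/scene5.png -8 visible from x'= -4.5
pics/scene5.png -4 visible from x'= 2.3
pics/scene5.png 0 visible from x'= 6.4
pics/scene5.png 4 visible from x'= 1.9
pics/scene5.png 8 visible from x'= 1.6
pics/scene5.png 12 visible from x'= 2.9
pics/scene5.png 16 visible from x'= 2.6
pics/scene5.png 20 visible from x'= 3.9
```

```bash
python3 -m crank '[[[0,0,-0.02,0,0,0,20],[0,-0.02,0,0,0,0,20],[0,-0.02,0,0,0,0,20],[0,0,0,0,0,0,20],[0,0,0,0,0,0,20],[0,0,0,0,0,0,20],[0,0,0,0,0,0,20],[0,0,0,0,0,0,20]]]'
python3 - <<'E'
from h import *
f=[];m=[];p=[]
for i in range(4):
    im=capture("scene"); q=sense();f.append(q["force"]);m.append(q["wrist_torque"]);p.append(q["eef_pos"])
s=sense();print(np.mean(f,0),np.mean(m,0),np.mean(p,0),Rt(s)[:,2])
cv2.imwrite("pics/scene6.png",im)
E
python3 m.py pics/scene6.png
```

```text
time_s: 11.3
eef_pos: [476.9, -121.6, 71.3]
ee_rot: [0.001, 0.093, 0.996, 0.002]
force: [4.8, 13.6, 2.1]
grip_width: 0.386
grip_force: 81.8
[ 4.29694603 14.49670838  2.41344131] [ 2.63185558 -0.77361161 -0.31672197] [ 476.87132374 -121.62777181   71.31274116] [ 0.00199506  0.00386261 -0.99999055]
tape size [50.22147173 49.15017294] centre [ 587.35718819 -142.46438232]
cross by eye [ 586.96635101 -141.17374831]
pics/scene6.png -24 visible from x'= 3.6
pics/scene6.png -20 visible from x'= 2.0
pics/scene6.png -16 visible from x'= 1.6
pics/scene6.png -12 visible from x'= 0.0
pics/scene6.png -8 visible from x'= -4.5
pics/scene6.png -4 visible from x'= 2.3
pics/scene6.png 0 visible from x'= 6.4
pics/scene6.png 4 visible from x'= 3.2
pics/scene6.png 8 visible from x'= 1.6
pics/scene6.png 12 visible from x'= 2.9
pics/scene6.png 16 visible from x'= 2.6
pics/scene6.png 20 visible from x'= 3.9
```

Flush against the face: the force rises with no further motion. Relaxing the preload and releasing.

```bash
python3 -m crank '[[[0,0.03,0,0,0,0,20],[0,0.02,0,0,0,0,20],[0,0,0,0,0,0,20],[0,0,0,0,0,0,32],[0,0,0,0,0,0,36],[0,0,0,0,0,0,42],[0,0,0,0,0,0,54],[0,0,0,0,0,0,60]]]' 40
python3 -m crank '[[[0,0.02,0,0,0,0,60],[0,0,-0.3,0,0,0,60],[0,0,-0.6,0,0,0,60],[0,0,-0.8,0,0,0,60],[0,0,-0.8,0,0,0,60],[0,0,-0.6,0,0,0,60],[0,0,-0.4,0,0,0,30],[0,0,0,0,0,0,0]]]'
python3 - <<'E'
from h import *
im=capture("scene");cv2.imwrite("pics/scene7.png",im)
s=sense();w=capture("wrist");cv2.imwrite("pics/w7.png",w);np.save("s7.npy",s,allow_pickle=True)
print(s["force"],s["eef_pos"],s["grip_width"],Rt(s))
E
python3 m.py pics/scene7.png
```

```text
time_s: 12.3
eef_pos: [476.4, -122.6, 71.4]
ee_rot: [0.0, 0.093, 0.996, -0.0]
force: [-0.2, 0.8, -0.5]
grip_width: 0.7
grip_force: 0.0
time_s: 13.1
eef_pos: [476.9, -122.1, 160.1]
ee_rot: [0.001, 0.092, 0.996, -0.001]
force: [0.6, 0.4, -1.6]
grip_width: 0.373
grip_force: 0.0
[-0.16452031 -0.58228977 -0.6115724 ] [ 476.47446636 -121.93879374  159.04203997] 0.28350364843323694 [[-9.82899389e-01  1.84142232e-01  6.55485416e-04]
 [ 1.84142013e-01  9.82899575e-01 -3.80019421e-04]
 [-7.14253961e-04 -2.52818452e-04 -9.99999713e-01]]
tape size [50.22147173 49.15017294] centre [ 587.35718819 -142.46438232]
cross by eye [ 586.96635101 -141.17374831]
pics/scene7.png -24 visible from x'= 3.6
pics/scene7.png -20 visible from x'= 2.0
pics/scene7.png -16 visible from x'= 1.6
pics/scene7.png -12 visible from x'= 0.0
pics/scene7.png -8 visible from x'= -4.5
pics/scene7.png -4 visible from x'= 2.3
pics/scene7.png 0 visible from x'= 6.4
pics/scene7.png 4 visible from x'= 1.9
pics/scene7.png 8 visible from x'= 1.6
pics/scene7.png 12 visible from x'= 2.9
pics/scene7.png 16 visible from x'= 2.6
pics/scene7.png 20 visible from x'= 3.9
```

View pics/w7.png

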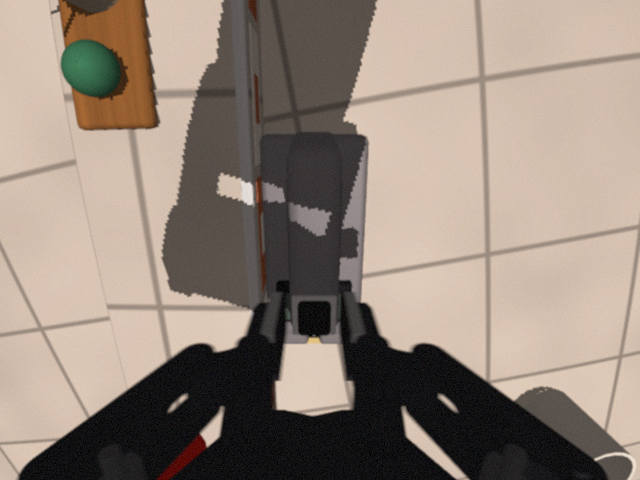

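Wrist view: the scanner is parallel and flush to the boxing face, the key top is at (314,317), and the fingers are closing.

```bash
python3 - <<'E'
from h import *
s=np.load("s7.npy",allow_pickle=True).item();M=model("wrist",s)
w=cv2.imread("pics/w7.png");g=w[292:342,292:338].max(2)
m=(g<22).astype(np.uint8);n,l,st,c=cv2.connectedComponentsWithStats(m)
for i in range(1,n):
    if st[i,4]>150:print(st[i],c[i]+[292,292])
k=cast(M,[(314,317)],113)[0];print("key",k)
p=s["eef_pos"]
u=np.array([.983,-.184])
est=np.array([476.6,-122.0])+37*u;print("est",est)
print("shift",togo(s,k),togo(s,[*est,113]))
print(sense()["grip_width"])
E
```

```text
[  7  10  31  34 867] [313.70126874 317.70472895]
key [ 508.82136489 -127.87422958  113.        ]
est [ 512.971 -128.808]
shift [-1.31415297  0.00536532  1.84261941] [-1.48417778e+00 -7.81859353e-04  1.84274241e+00]
0.1991696371749102
```

```bash
python3 -m crank '[[[-0.3,0,0,0,0,0,0],[-0.6,0,0,0,0,0,0],[-0.52,0,0.2,0,0,0,0],[0,0,0.5,0,0,0,0],[0,0,0.6,0,0,0,0],[0,0,0.3,0,0,0,0],[0,0,0.05,0,0,0,0],[0,0,0,0,0,0,0]]]'
python3 -m crank '[[[0,0,0.03,0,0,0,0],[0,0,0.03,0,0,0,0],[0,0,0.03,0,0,0,0],[0,0,0.03,0,0,0,0],[0,0,0.03,0,0,0,0],[0,0,0.03,0,0,0,0],[0,0,0,0,0,0,0],[0,0,0,0,0,0,0]]]'
```

```text
time_s: 14.0
eef_pos: [511.2, -128.4, 117.5]
ee_rot: [-0.0, 0.093, 0.996, 0.0]
force: [-0.3, 0.4, -0.3]
grip_width: 0.002
grip_force: 0.0
time_s: 14.8
eef_pos: [511.3, -128.4, 113.1]
ee_rot: [0.0, 0.093, 0.996, -0.0]
force: [-0.8, -0.3, 1.0]
grip_width: -0.0
grip_force: 0.4
```

```bash
python3 -m crank '[[[0,0,0.03,0,0,0,0],[0,0,0.03,0,0,0,0],[0,0,0.03,0,0,0,0],[0,0,0.03,0,0,0,0],[0,0,0.02,0,0,0,0],[0,0,0.02,0,0,0,0],[0,0,0,0,0,0,0],[0,0,0,0,0,0,0]]]'
python3 -m crank '[[[0,0,0.02,0,0,0,0],[0,0,0.02,0,0,0,0],[0,0,0.02,0,0,0,0],[0,0,0,0,0,0,0],[0,0,0,0,0,0,0],[0,0,0,0,0,0,0],[0,0,0,0,0,0,0],[0,0,0,0,0,0,0]]]'
```

```text
time_s: 15.6
eef_pos: [511.4, -128.4, 109.2]
ee_rot: [0.0, 0.092, 0.996, -0.0]
force: [-1.8, 1.3, 5.0]
grip_width: -0.004
grip_force: 2.6
time_s: 16.4
eef_pos: [511.4, -128.4, 108.0]
ee_rot: [0.0, 0.092, 0.996, -0.0]
force: [-3.5, 0.5, 9.4]
grip_width: -0.0
grip_force: 4.4
```

```bash
python3 -m crank '[[[0.01,0,0.01,0,0,0,0],[0.01,0,0.01,0,0,0,0],[0,0,0.01,0,0,0,0],[0,0,0,0,0,0,0],[0,0,0,0,0,0,0],[0,0,0,0,0,0,0],[0,0,0,0,0,0,0],[0,0,0,0,0,0,0]]]'
python3 - <<'E'
from h import *
f=[];p=[]
for i in range(4):
    im=capture("scene"); q=sense();f.append(q["force"]);p.append(q["eef_pos"])
print(np.mean(f,0),np.mean(p,0));cv2.imwrite("pics/scene8.png",im)
a=cv2.imread("pics/scene7.png")
cv2.imwrite("pics/c8.png",np.hstack([cv2.resize(i[220:330,230:300],None,fx=5,fy=5,interpolation=cv2.INTER_CUBIC) for i in(a,im)]))
E
python3 m.py pics/scene8.png | grep 8.png
```

```text
time_s: 17.2
eef_pos: [511.4, -128.5, 108.0]
ee_rot: [0.001, 0.092, 0.996, -0.0]
force: [-2.4, 2.0, 12.9]
grip_width: 0.001
grip_force: 6.7
[-2.48557155  1.73826246 13.4355399 ] [ 511.35741523 -128.4741992   107.9703075 ]
pics/scene8.png -24 visible from x'= 3.6
pics/scene8.png -20 visible from x'= 2.0
pics/scene8.png -16 visible from x'= 1.6
pics/scene8.png -12 visible from x'= 0.0
pics/scene8.png -8 visible from x'= -0.3
pics/scene8.png -4 visible from x'= 2.3
pics/scene8.png 0 visible from x'= 6.4
pics/scene8.png 4 visible from x'= 1.9
pics/scene8.png 8 visible from x'= 1.6
pics/scene8.png 12 visible from x'= 2.9
pics/scene8.png 16 visible from x'= 2.6
pics/scene8.png 20 visible from x'= 3.9
```

View pics/c8.png

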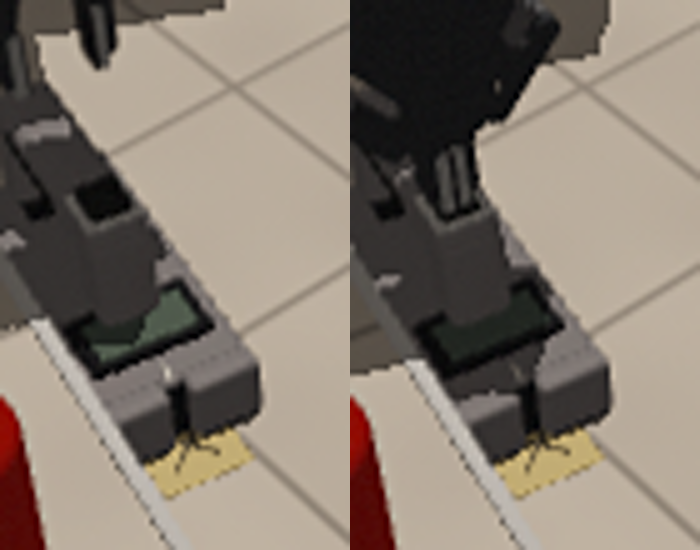

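The key is bottomed: the force rose from 9.4 to 13.4 N with z unchanged at 108. The scanner hasn't moved, and the notch is at the cross at about crop (190,437) before pressing and (540,437) after. Handing in.

```bash
python3 -c "
from rig import *
print(finish_job())"
```

```text
the job is handed in; nothing more can be done
None
```

The job is handed in: the scanner lies flat and flush against the boxing with its notch on the cross to within about 2 mm, and the key is held fully down at about 13 N; the arm never went near the tumbler, shampoo bottle or tape roll.

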